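# Serve a wheel cake: slide its board over the riser's edge

### The arm

A 6-joint arm with a two-finger parallel gripper is mounted at the origin on the work surface. World frame = base frame: x ahead of the robot, y to its left, z up, the work surface at z = 0. Lengths are in m, angles in degrees, forces in N, time in s.
With the tool pointing down it reaches from about 0.25 to 0.725 m from the base axis. Payload 9.7 kg.
Tool frame: the origin (TCP) lies midway between the tips of the shut fingers; the grasp point (between the pads) lies bot.grasp_offset behind it (bot.grasp_offset is the distance from the TCP to the grasp point, in m); x points along the fingers, y is the direction in which the jaws open and shut, and the axes are right-handed (so a half turn about x gives the same grasp; the last joint's range is limited). The gripper opens to 85 mm and grips with 20 to 120 N. Pads are 22 mm wide; open, the fingers measure 114 mm over their backs; the gripper's body (76 mm by 85 mm) begins 54 mm behind the grasp point. The pads swing forward as they close: fully open they stand 13 mm farther back than shut.
Start: joints at [-71.62, 4.979, 10.078, 95.1, 0, 90], TCP at [0.173, -0.522, 0.231] pointing down, gripper open.
Joint ranges: [-179.16, 179.16], [-48.56, 103.87], [-65.8, 70.77], [-126.05, 130.52], [-82.76, 87.17], [-180, 180]. Speed limits (degrees/s): [127.2, 127.2, 147.25, 180, 180, 180].

### API

Orientations are given as [roll, pitch, yaw] about the fixed x, y, z axes, in that order (R = Rz(yaw) Ry(pitch) Rx(roll)).
In Python, from workcell import status, camera, bot gives the robot as it stands.
- The arm moves only by the shell command python3 -m jog 'ROWS' [OPENING] [FORCE]. ROWS is text: rows parted by semicolons, each of 4 numbers parted by spaces: the shift along the tool's x, y, z in mm, then the turn about the tool's x in degrees. A call has exactly 8 rows; each row is the pose to reach, as a shift and turn from the pose commanded when the call began, along the tool's axes at that moment; what a row does not reach only later rows make up. A row lasts 1/8 s, in which the tool goes at most 62.5 mm and 10.7 degrees, less where a joint would pass 70% of its speed; a pose out of reach is approached as far as the arm can. A call with a gripper value outside its range is refused whole. OPENING is the opening, from 0 (shut) to 1 (fully open), set as the call begins (- or left out, the last holds). The fingers move at their own pace and stop on an object; FORCE is the grip in N (left out, the last holds). Time passes only in rows, so rows that repeat a pose let the fingers close, or fill a call up. It gives the time, the measured TCP pose, the force and the opening at its end, in the units of the state.
- status.get_obs(): the state, without advancing time (a new reading comes with each control period).
- camera(name): name is "scene" or "top" or "wrist"; returns a dict with "color" (420x560x3 uint8, red, green, blue), "vfov" (degrees; the focal length in pixels is half the picture's height over the tangent of half this angle, whatever the lens; pixels are square), "cx", "cy" (the principal point, pixels), "rvec" (rotation vector, rad) and "tvec" (3), from world to camera coordinates, as OpenCV has them. Camera axes: x right, y down, z forward; pixel columns grow to the right and rows downward; lengths in m; the calibration is good to about 2 mm. A picture is of the moment at which its call begins. There is no depth.
- bot.job_done(): hands the job in, once; it reports no verdict.
The state is a dict: "time": time; "q": joint angles; "qd": joint speeds; "joint_efforts": joint torques, N m; "ee_pos": TCP position; "tcp_rot": TCP orientation; "wrist_force": force on the tool from outside, world axes, zero at the start; "torque": the same for the moment, N m; "opening": finger opening in m.
Only numpy, scipy, OpenCV 4.12 (cv2) and the standard library are available. Lean on these libraries where they do the work, as an engineer would, in place of code of your own. Each camera call takes 0.05 s, during which the arm holds its last target. There are 200 camera calls.

### The job

Without grasping or lifting anything, push the longer wooden serving board, the one with the round cake on it, across the metal riser toward the riser's far edge (the customer side, away from the robot) until 40 mm of the board, give or take 10 mm, hangs out over that edge and the board sits square to the edge. The cake must ride along in the middle of the board and must not be touched. Leave the empty shorter board, the pick cup and everything else where they are, and finish clear of it all.

Things in the scene. Friction and masses are not known exactly. Their poses are not given: they have to be found in the camera images.
- riser: Fixed metal serving riser on the table, a flat top 280 mm (its x, depth) by 480 mm (its y, width), top surface 60 mm above the table and 12 mm thick on two end panels. Origin: centre of its footprint, at table height. Its +x axis points away from the robot, square to the far edge, over which the board must hang. Its place and yaw (up to about 0.2 rad) vary.
- riser_edge (a point): Middle of the riser's far top edge, 140 mm along the riser's +x from its centre, 60 mm above the table; axes as the riser's.
- board: The serving board to slide: loose flat light-wood rectangle 140 mm (its x) by 100 mm (its y), 8 mm thick, about 0.14 kg, lying on the riser with the cake on it, to the left or right of the riser's middle. Origin: centre of its underside. Its +x points to its front end, roughly to the far edge, turned up to 0.3 rad from the riser's x. It slides with ordinary wood-on-metal friction (about 1 to 2 N to push).
- board_front (a point): Middle of the board's front end, on its top face: 70 mm along the board's +x from its centre, 8 mm up; axes as the board's. Its distance past the riser's far edge is the overhang.
- cake: Round golden wheel cake standing on the board within 8 mm of its middle, not fixed to it: 76 mm across at the foot, 62 mm at the top, 36 mm tall, about 0.1 kg. Origin: centre of its underside. Not to be touched.
- spare: Empty shorter light-wood board, 100 mm (x) by 90 mm (y), 8 mm thick, loose on the riser, on the other side of its middle. Origin: centre of its underside. To be left alone.
- pickcup: Steel cup of wooden picks standing on the riser between the boards, near the far edge: 44 mm across, 55 mm tall, picks to 73 mm. Origin: centre of its underside. To be left alone.
- cake_b: Another wheel cake of the same kind, on the dark griddle at the left. Griddle top 50 mm above the table. Leave alone.
- cake_c: A third wheel cake on the griddle at the left. Leave alone.
- jug: Steel mug with a handle at the right of the table, 100 mm across, 120 mm tall; origin at the centre of its underside. Leave alone.
- bottle: Clear capped bottle at the right, 60 mm across, 170 mm tall; origin at the centre of its underside. Leave alone.
- spatula: Spatula lying flat on the table at the right. Leave alone.

How it is judged (in metres and radians):
At the end, for the whole second after the job is handed in: The board lies flat on the riser, its front end 30 to 50 mm past the riser's far edge and within 0.12 rad of square to it; the cake stands upright on it within 25 mm of its middle; both are at rest; the spare board and pick cup have moved less than 15 mm and the other things less than 30 mm (x of board_front in the frame of riser between 0.17 and 0.19 m and angle between the x axis of board and the x axis of riser, either way round below 0.12 rad and z of board in the frame of riser between 0.056 and 0.064 m and angle between board's own z axis and vertical below 0.05 rad and horizontal distance between cake and board below 0.025 m and angle between cake's own z axis and vertical below 0.06 rad and z of cake in the frame of board between 0.004 and 0.012 m and linear speed of each of board, cake below 0.02 m/s and distance of each of spare, pickcup from where it was at the start of the episode below 0.015 m and distance of each of cake_b, cake_c, jug, bottle, spatula from where it was at the start of the episode below 0.03 m); the robot touches nothing.
It fails at once if the board is lifted, tipped or dropped (z of board in the frame of riser above 0.07 m or z of board in the frame of riser below 0.05 m or angle between board's own z axis and vertical above 0.12 rad).
It fails at once if the cake is touched by the robot (contact force between any of the fingers, the arm and cake above 0.3 N).
It fails at once if the cake is lifted, tipped or falls off the board (z of cake in the frame of board above 0.018 m or z of cake in the frame of board below 0 m or angle between cake's own z axis and vertical above 0.25 rad).
It fails at once if the spare board, pick cup or another bystander is disturbed (distance of any of spare, pickcup from where it was at the start of the episode above 0.015 m or distance of any of cake_b, cake_c, jug, bottle, spatula from where it was at the start of the episode above 0.03 m).
It also fails if it takes over 32 s, if anything falls off the work surface, if the arm or the gripper's body presses on something with over 40 N, if the wrist force passes 120 N, or if a joint passes its speed limit or range.

## Working session

There is one attempt and no reset: what is moved stays moved. The work goes in short steps, Python scripts to look and compute and a shell command to move; the robot and the scene stay as the last step left them, time stands still between calls to the robot, and variables do not carry over. Pictures are saved under pics/ and viewed, about 8 in all and at most 12, crops included, and the job is handed in when it is done.

```bash
mkdir -p pics; python3 - <<'E'
from workcell import status,camera,bot
import cv2
o=status.get_obs();print(o);print(bot.grasp_offset)
for n in("top","scene"):
    c=camera(n);cv2.imwrite(f"pics/{n}0.png",c["color"][:,:,::-1])
    print({k:v for k,v in c.items() if k!="color"})
E
```

```text
{'time': 0.0, 'q': array([-7.16217669e+01,  5.00877546e+00,  1.00336189e+01,  9.50994221e+01,
        8.40138311e-04,  9.00007479e+01]), 'qd': array([ 0.01029002, -0.0522166 , -0.02833022,  0.09942684, -0.03490911,
       -0.09003726]), 'joint_efforts': array([-8.11063128e-04, -5.20388067e+01,  4.64808333e+01,  1.62341277e-02,
       -4.12153281e-05,  1.10682143e-05]), 'ee_pos': array([ 0.17333815, -0.52172213,  0.2305979 ]), 'tcp_rot': array([-90.64466893,  89.92541662, 107.73281571]), 'wrist_force': array([-0.17637255, -0.15559484, -0.53567291]), 'torque': array([ 0.01419279, -0.0258592 ,  0.02061375]), 'opening': 0.08547409825904721}
0.0187
{'vfov': 47.614073656803086, 'cx': 269.15052584348575, 'cy': 218.01834314289232, 'rvec': array([ 2.15549258, -2.14890524,  0.13492793]), 'tvec': array([0.01040864, 0.54574455, 1.48422883])}
{'vfov': 46.5440917490446, 'cx': 275.18615453104496, 'cy': 213.53319913708305, 'rvec': array([ 0.91215596,  2.4739603 , -1.10660937]), 'tvec': array([ 0.39752187, -0.17893708,  1.65866765])}
```

View pics/top0.png

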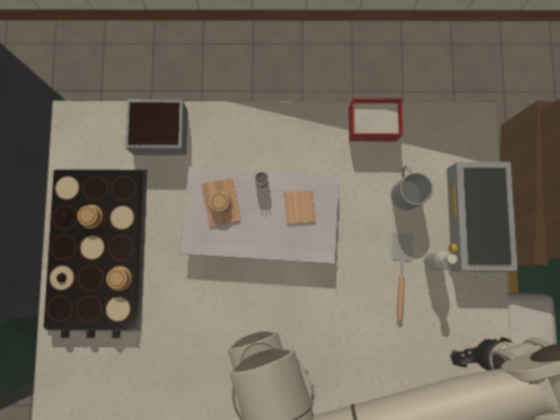

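View pics/scene0.png

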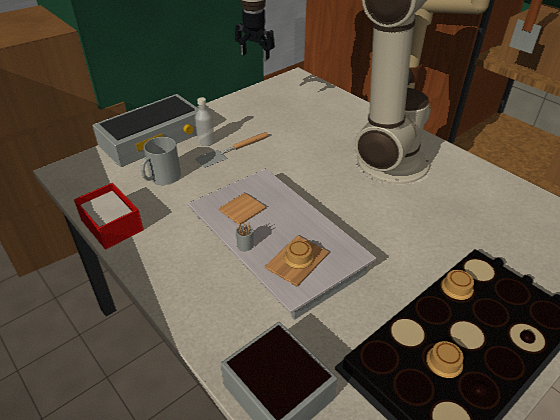

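The top view shows the riser with corners near (188,168), (338,177), (336,262) and (182,254). The cake board is on the left around (221,203), the spare is at (300,207) and the cup at (262,180). The scene view agrees. Next I'll measure these.

```bash
cat > h.py <<'E'
import numpy as np,cv2
from workcell import status,camera,bot
def ray(c,uv,z):
    uv=np.atleast_2d(np.asarray(uv,float));f=c["color"].shape[0]/2/np.tan(np.radians(c["vfov"])/2)
    R=cv2.Rodrigues(c["rvec"])[0];C=-R.T@c["tvec"]
    d=np.c_[(uv[:,0]-c["cx"])/f,(uv[:,1]-c["cy"])/f,np.ones(len(uv))]@R
    return (C+d*((z-C[2])/d[:,2])[:,None])[:,:2]
def proj(c,P):
    f=c["color"].shape[0]/2/np.tan(np.radians(c["vfov"])/2)
    K=np.array([[f,0,c["cx"]],[0,f,c["cy"]],[0,0,1]])
    return cv2.projectPoints(np.atleast_2d(np.asarray(P,float)),c["rvec"],c["tvec"],K,None)[0][:,0]
def blobs(c,m,amin=150):
    cs=cv2.findContours(m.astype(np.uint8),cv2.RETR_EXTERNAL,cv2.CHAIN_APPROX_NONE)[0]
    return [k[:,0] for k in cs if cv2.contourArea(k)>amin]
E
python3 - <<'E'
from h import *
c=camera("top");im=c["color"]
hsv=cv2.cvtColor(im,cv2.COLOR_RGB2HSV)
for p in[(230,190),(215,203),(300,207),(270,230),(195,240),(350,220),(170,220),(212,185),(262,160),(260,270)]:print(p,im[p[1],p[0]],hsv[p[1],p[0]])
# wood mask
m=(hsv[...,1]>70)&(hsv[...,2]>90);
for k in blobs(c,m):
    r=cv2.minAreaRect(k.astype(np.float32));print("wood",r,cv2.contourArea(k))
    if 180<r[0][0]<340 and 165<r[0][1]<265:
        w=ray(c,k,.068);r=cv2.minAreaRect((w*1000).astype(np.float32));print("  mm",r,cv2.boxPoints(r))
cr=im[150:280,170:350]
cv2.imwrite("pics/crop1.png",cv2.resize(cr[:,:,::-1],None,fx=4.4,fy=4.4,interpolation=cv2.INTER_CUBIC))
E
```

```text
(230, 190) [162 126  94] [ 14 107 162]
(215, 203) [161 131  94] [ 17 106 161]
(300, 207) [163 130  99] [ 15 100 163]
(270, 230) [161 151 143] [ 13  29 161]
(195, 240) [156 146 138] [ 13  29 156]
(350, 220) [164 153 136] [ 18  44 164]
(170, 220) [160 150 133] [ 19  43 160]
(212, 185) [168 131  97] [ 14 108 168]
(262, 160) [165 154 137] [ 18  43 165]
(260, 270) [117 110  99] [ 18  39 117]
wood ((117.5, 309.5), (23.0, 23.0), 90.0) 400.0
wood ((400.1776123046875, 297.9810485839844), (5.872202396392822, 44.217681884765625), 3.3664605617523193) 205.5
wood ((118.25000762939453, 277.25), (21.92030906677246, 25.45584487915039), 45.0) 414.0
wood ((61.5, 277.5), (23.0, 23.0), 90.0) 431.5
wood ((91.5, 247.5), (23.0, 23.0), 90.0) 416.0
wood ((121.5, 217.0), (22.0, 23.0), 90.0) 414.5
wood ((89.25, 214.75), (22.62741470336914, 23.33452033996582), 45.0) 376.0
wood ((299.3675842285156, 206.7794189453125), (31.36886978149414, 28.224313735961914), 85.60128784179688) 825.0
  mm ((577.437744140625, -82.49098205566406), (99.35218811035156, 88.07608032226562), 4.612020015716553) [[ 524.3815    -42.589893]
 [ 531.4635   -130.38078 ]
 [ 630.494    -122.392075]
 [ 623.412     -34.60118 ]]
wood ((220.59616088867188, 201.98077392578125), (43.7338981628418, 31.378582000732422), 78.69007110595703) 1306.0
  mm ((592.1233520507812, 164.76690673828125), (139.63345336914062, 98.7659912109375), 11.849745750427246) [[513.6539  198.76096]
 [533.935   102.09971]
 [670.59283 130.77286]
 [650.3117  227.43411]]
wood ((66.75000762939453, 187.25001525878906), (22.62741470336914, 23.33452033996582), 45.0) 406.5
wood ((375.5, 119.0), (44.0, 55.0), 90.0) 1969.0
```

View pics/crop1.png

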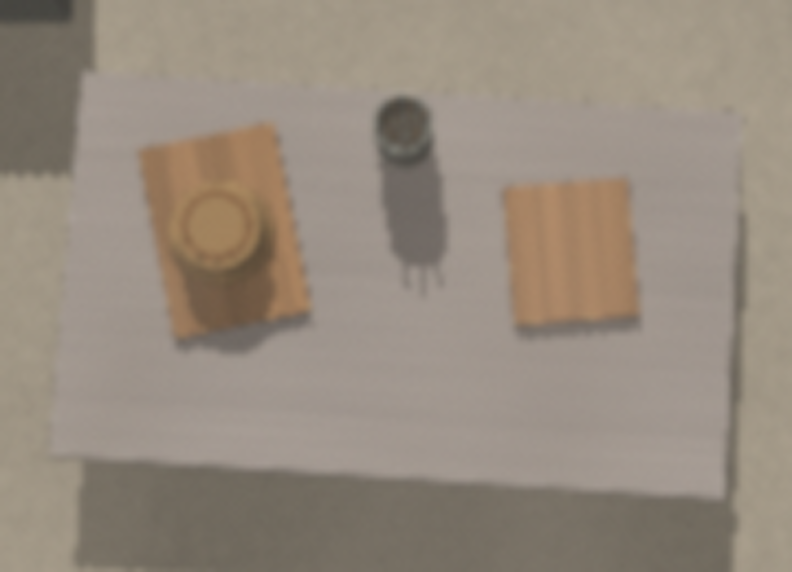

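The crop shows the board's rear edge from crop (178,338) to (310,315), clear riser behind it, and the cup well to its right. Next I'll fit the riser edges.

```bash
cat > riser.py <<'E'
from h import *
def riser(c):
    im=cv2.GaussianBlur(c["color"],(5,5),0);b=cv2.cvtColor(im,cv2.COLOR_RGB2Lab)[...,2].astype(int)
    res={}
    # edge samples on far/left/right edges: strongest gradient in Lab b across the approximate lines
    L={"far":((189.3,166.4),(338.2,175.7)),"left":((189.3,166.4),(182,254.1)),"right":((338.2,175.7),(334.3,263)),"near":((182,254.1),(334.3,263))}
    g=cv2.cvtColor(im,cv2.COLOR_RGB2HSV)[...,1].astype(np.float32)
    for n,(p,q) in L.items():
        p,q=np.array(p),np.array(q);d=(q-p)/np.linalg.norm(q-p);nn=np.array([-d[1],d[0]]);pts=[]
        for t in np.linspace(.08,.92,80):
            s=np.arange(-6,6.01,.25);xy=(p+t*(q-p)+s[:,None]*nn).astype(np.float32)
            v=cv2.remap(g,xy[:,0].reshape(1,-1),xy[:,1].reshape(1,-1),cv2.INTER_LINEAR)[0]
            pts.append(xy[3:-3][np.argmax(np.abs(np.gradient(v))[3:-3])])
        w=ray(c,np.array(pts),.06)*1000
        vx,vy,x,y=cv2.fitLine(w.astype(np.float32),cv2.DIST_HUBER,0,.01,.01).ravel()
        r=np.abs((w-[x,y])@[-vy,vx]);res[n]=(np.array([x,y]),np.array([vx,vy]),np.median(r))
    return res
E
python3 - <<'E'
from riser import *
c=camera("top");r=riser(c)
for n,(p,d,e) in r.items():print(n,p,np.degrees(np.arctan2(d[1],d[0])),e)
def X(a,b):
    s=np.linalg.solve(np.c_[r[a][1],-r[b][1]],r[b][0]-r[a][0]);return r[a][0]+s[0]*r[a][1]
P=[X("far","left"),X("far","right"),X("near","right"),X("near","left")]
print(np.round(P,1),[round(float(np.linalg.norm(P[i]-P[i-1])),1) for i in range(4)])
print("cup base", ray(c,[[261.8,181]],.1))
s=camera("scene")
for n,p in zip("FL FR NR NL".split(),P):print(n,proj(s,[*(p/1000),.06]))
E
```

```text
far [695.736     32.073463] 86.4422 1.6778484102255575
left [568.3442 280.4259] -3.0583565 1.4299103074374648
right [ 540.06213 -200.86237] -3.7485259 1.3848266636627231
near [414.95163  48.2847 ] 86.5374 1.4999590818820083
[[ 710.7  272.8]
 [ 680.7 -210.1]
 [ 400.4 -191.7]
 [ 429.4  287.8]] [281.7, 483.8, 280.9, 480.4]
cup base [[0.65249759 0.03485271]]
FL [[289.81830449 310.52908642]]
FR [[186.19857959 201.34680203]]
NR [[265.11125981 166.64971852]]
NL [[375.8858681  255.93185381]]
```

```bash
cat > go.py <<'E'
import sys
from h import *
from scipy.spatial.transform import Rotation as Ro
def plan(u,v,z,yaw=-3.5):
    o=status.get_obs();R=Ro.from_euler('xyz',o["tcp_rot"],degrees=True).as_matrix()
    a=np.radians(yaw);U=np.array([np.cos(a),np.sin(a)]);V=np.array([-U[1],U[0]])
    p=np.array([*(U*u+V*v),z]);d=R.T@(p-o["ee_pos"]*1000)
    ty=np.degrees(np.arctan2(R[1,1],R[0,1]));tv=np.degrees(np.arctan2(V[1],V[0]))
    # tool x is down: + turn lowers world yaw
    t=[(ty-g+180)%360-180 for g in(tv,tv+180)]
    e=o["ee_pos"]*1000;print("t",o["time"],"u v z",np.round([U@e[:2],V@e[:2],e[2]],1),"F",np.round(o["wrist_force"],2),"open",round(o["opening"]*1000,1))
    print("toolx",R[:,0].round(3),"shift",d.round(1),"turns",np.round(t,1),"q6",o["q"][5].round(1))
if __name__=="__main__":plan(*map(float,sys.argv[1:]))
E
python3 go.py 464 197 231
```

```text
t 0.25 u v z [ 204.9 -510.3  230.9] F [ 0.54 -0.48 -0.05] open 85.1
toolx [-0.     0.001 -1.   ] shift [ 3.000e-01 -5.598e+02 -5.040e+02] turns [-158.1   21.9] q6 90.0
```

```bash
python3 -m jog '0 -20 -18 3;0 -60 -54 6;0 -100 -90 9;0 -142 -128 12;0 -184 -166 15;0 -226 -204 18;0 -268 -242 20;0 -305 -275 22' 0.45 && python3 go.py 464 197 231
```

```text
time: 1.25
ee_pos: [0.3386, -0.144, 0.2314]
tcp_rot: [165.2, 90.0, -18.5]
wrist_force: [-0.7, 0.3, 0.1]
opening: 0.0383
t 1.25 u v z [ 346.8 -123.   231.4] F [-0.67  0.32  0.15] open 38.3
toolx [ 0.001 -0.    -1.   ] shift [   0.5 -320.4 -116.3] turns [179.8  -0.2] q6 160.6
```

The last joint would pass its range this way, so I'll take the half-turn-equivalent orientation instead.

```bash
python3 -m jog '0 -10 -4 -8;0 -40 -15 -18;0 -80 -29 -28;0 -120 -44 -38;0 -170 -62 -48;0 -220 -80 -58;0 -270 -98 -68;0 -310 -113 -78' && python3 go.py 464 197 231
```

```text
time: 2.25
ee_pos: [0.471, 0.1585, 0.2311]
tcp_rot: [-42.4, 90.0, -147.6]
wrist_force: [0.2, -1.0, 0.4]
opening: 0.0384
t 2.25 u v z [460.4 186.9 231.1] F [ 0.22 -0.99  0.35] open 38.4
toolx [-0. -0. -1.] shift [  0.1   1.5 -10.6] turns [-101.7   78.3] q6 123.8
```

```bash
python3 -m jog '0 0 -2 -8;0 0 -5 -18;0 0 -8 -28;0 1 -10 -38;0 1 -10 -48;0 1 -10 -58;0 1 -10 -68;0 1 -10 -78' && python3 -m jog '0 0 0 -5;0 0 0 -11;0 0 0 -17;0 0 0 -22;0 0 0 -24;0 0 0 -24;0 0 0 -24;0 0 0 -24' && python3 go.py 464 197 75; python3 - <<'E'
from h import *
c=camera("wrist");cv2.imwrite("pics/w1.png",c["color"][:,:,::-1])
E
```

```text
time: 3.25
ee_pos: [0.4742, 0.1658, 0.2312]
tcp_rot: [-131.7, 90.0, -159.0]
wrist_force: [-0.5, -0.0, 0.4]
opening: 0.0385
time: 4.25
ee_pos: [0.4742, 0.1658, 0.2313]
tcp_rot: [49.5, 90.0, 45.8]
wrist_force: [-0.5, -0.7, 0.3]
opening: 0.0383
t 4.25 u v z [463.2 194.5 231.3] F [-0.53 -0.69  0.27] open 38.3
toolx [ 0.  0. -1.] shift [156.3   2.5   0.8] turns [ -0.2 179.8] q6 22.9
```

View pics/w1.png

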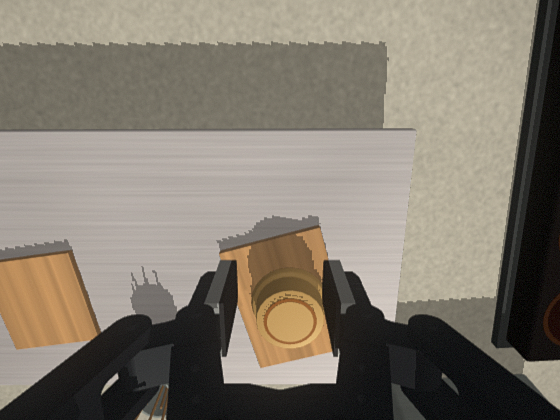

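The wrist view has the near side at the top. It shows the board's rear edge from (218,245) to (320,226), with the jaws centred on it and the landing area clear. I'll descend behind the board.

```bash
python3 -m jog '15 0 0 0;40 1 0 0;70 2 0 0;100 2 0 0;125 2 0 0;145 2 0 0;157 2 0 0;161 2 0 0' && python3 -m jog '1 0 0 0;2 0 0 0;3 0 0 0;4 0 0 0;5 0 0 0;6 0 0 0;7 0 0 0;7 0 0 0' && python3 go.py 464 197 62; python3 - <<'E'
from h import *
c=camera("scene");cv2.imwrite("pics/s1.png",cv2.resize(c["color"][150:330,190:430,::-1],None,fx=3.3,fy=3.3,interpolation=cv2.INTER_CUBIC))
E
```

```text
time: 5.3
ee_pos: [0.4739, 0.1677, 0.0694]
tcp_rot: [-156.6, 89.9, -160.3]
wrist_force: [0.3, -0.9, -0.3]
opening: 0.0385
time: 6.3
ee_pos: [0.4743, 0.1678, 0.0632]
tcp_rot: [-157.8, 90.0, -161.4]
wrist_force: [0.1, 0.7, 0.3]
opening: 0.0385
t 6.3 u v z [463.1 196.4  63.2] F [0.09 0.65 0.3 ] open 38.5
toolx [-0. -0. -1.] shift [1.2 0.6 0.9] turns [-1.000e-01  1.799e+02] q6 23.1
```

View pics/s1.png

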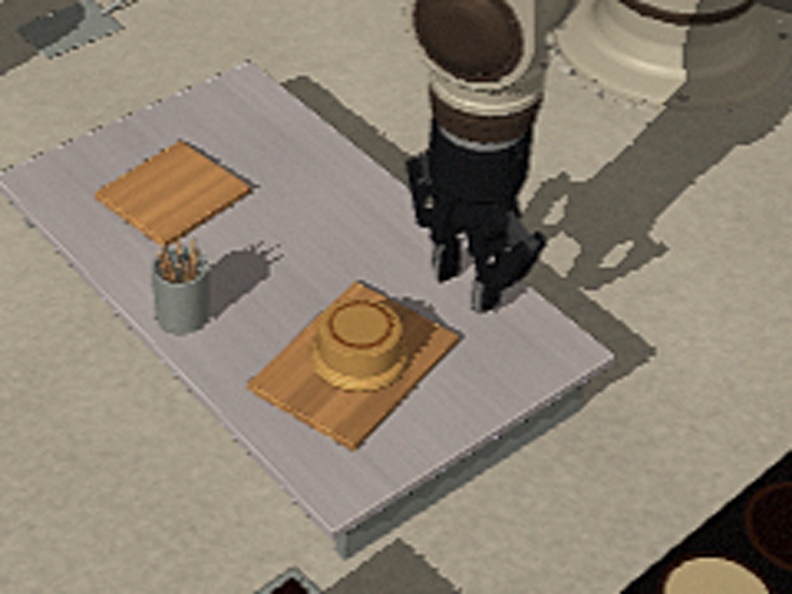

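The fingertips are just above the riser behind the board, near crop (485,305). Next I'll feel for the riser top.

```bash
python3 -m jog '0.5 0 0 0;1 0 0 0;1.5 0 0 0;2 0 0 0;2.5 0 0 0;3 0 0 0;3 0 0 0;3 0 0 0' && python3 -m jog '0.5 0 0 0;1 0 0 0;1.5 0 0 0;2 0 0 0;2 0 0 0;2 0 0 0;2 0 0 0;2 0 0 0'
```

```text
time: 7.35
ee_pos: [0.4744, 0.1678, 0.0603]
tcp_rot: [39.6, 90.0, 35.9]
wrist_force: [-0.8, 0.1, -0.3]
opening: 0.038
time: 8.35
ee_pos: [0.4744, 0.1678, 0.0588]
tcp_rot: [23.7, 90.0, 20.1]
wrist_force: [-2.1, 0.1, 5.5]
opening: 0.0386
```

Contact came at TCP z of about 59 mm, so I'll lift 3 mm, close the gap, then start pushing gently.

```bash
python3 -m jog '-3 0 0 0;-3 0 2 0;-3 0 6 0;-3 0 10 0;-3 0 14 0;-3 0 18 0;-3 0 22 0;-3 0 25 0' && python3 -m jog '0 0 3 0;0 0 6 0;0 0 9 0;0 0 12 0;0 0 15 0;0 0 18 0;0 0 21 0;0 0 23 0' && python3 go.py 581 197 62; cat > meas.py <<'E'
import sys
from h import *
c=camera("top");hsv=cv2.cvtColor(c["color"],cv2.COLOR_RGB2HSV)
m=(hsv[...,1]>70)&(hsv[...,2]>60)
a=np.radians(-3.5);U=np.array([np.cos(a),np.sin(a)]);V=np.array([-U[1],U[0]])
for k in blobs(c,m):
    if not(180<k[:,0].mean()<340 and 140<k[:,1].mean()<265):continue
    w=ray(c,k,.068)*1000;q=(w@np.c_[U,V]).astype(np.float32);r=cv2.minAreaRect(q)
    b=cv2.boxPoints(r);f=b[np.argsort(-b[:,0])[:2]].mean(0)
    print("rect",np.round(r[0],1),np.round(r[1],1),round(r[2],1),"front mid",f,"overhang",f[0]-692)
if len(sys.argv)>1:cv2.imwrite(sys.argv[1],cv2.resize(c["color"][140:270,170:350,::-1],None,fx=4.4,fy=4.4,interpolation=cv2.INTER_CUBIC))
E
python3 meas.py pics/m1.png
```

```text
time: 9.35
ee_pos: [0.4996, 0.1662, 0.0613]
tcp_rot: [-1.1, 90.0, -4.7]
wrist_force: [-0.3, -0.5, -0.3]
opening: 0.0383
time: 10.35
ee_pos: [0.5224, 0.1648, 0.0612]
tcp_rot: [-166.1, 90.0, -169.7]
wrist_force: [-2.2, 0.8, -0.0]
opening: 0.0384
t 10.35 u v z [511.4 196.4  61.2] F [-2.16  0.76 -0.01] open 38.4
toolx [-0. -0. -1.] shift [-0.8  0.8 69.6] turns [-1.000e-01  1.799e+02] q6 21.1
rect [581.3 -47.1] [99.6 88.1] 8.1 front mid [630.57574  -40.075615] overhang -61.424255
rect [604.7 171.5] [142.7  54.4] 18.0 front mid [672.56195 193.47821] overhang -19.43805
```

View pics/m1.png

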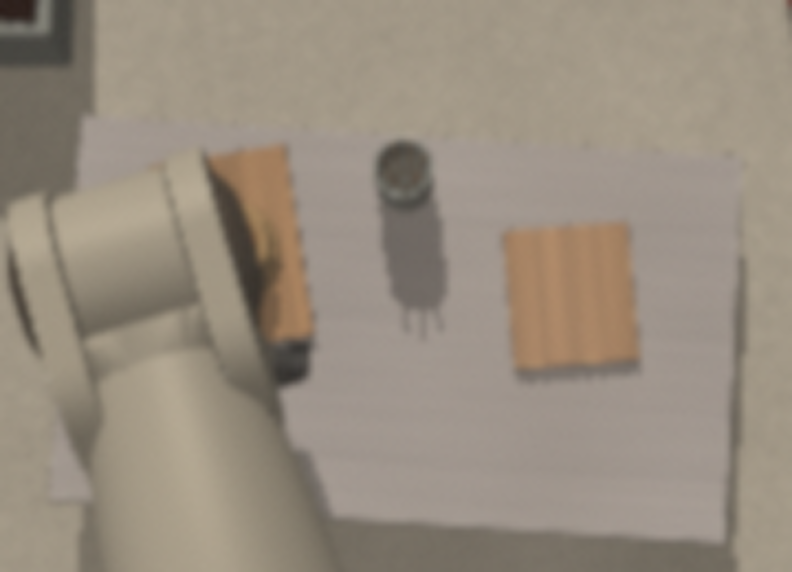

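The arm hides half the board from above, but its right edge, (288,147) to (314,340), shows it turning as intended and the spare is unmoved. I'll carry on pushing and check from the scene camera.

```bash
python3 -m jog '0 0 2 0;0 0 5 0;0 0 8 0;0 0 11 0;0 0 14 0;0 0 17 0;0 0 20 0;0 0 23 0' && python3 -m jog '0 0 3 0;0 0 6 0;0 0 9 0;0 0 12 0;0 0 15 0;0 0 18 0;0 0 20 0;0 0 21 0' && python3 go.py 581 197 62; python3 - <<'E'
from h import *
c=camera("scene");cv2.imwrite("pics/s2.png",cv2.resize(c["color"][200:340,220:420,::-1],None,fx=4,fy=4,interpolation=cv2.INTER_CUBIC))
a=np.radians(-3.5);U=np.array([np.cos(a),np.sin(a)]);V=np.array([-U[1],U[0]])
B=np.c_[U,V]
for u,v in((722,150),(722,250),(692,150),(692,250),(692,287)):
  z=.068 if u>692 else .06
  p=B@[u,v]/1000;q=proj(c,[*p,z])[0];print(u,v,((q-[220,200])*4).round())
E
```

```text
time: 11.4
ee_pos: [0.5454, 0.1633, 0.0613]
tcp_rot: [28.9, 90.0, 25.3]
wrist_force: [-2.1, 0.2, 0.6]
opening: 0.0382
time: 12.4
ee_pos: [0.5663, 0.162, 0.0613]
tcp_rot: [113.9, 90.0, 110.3]
wrist_force: [-1.7, 0.6, -0.5]
opening: 0.0385
t 12.4 u v z [555.3 196.3  61.3] F [-1.7   0.65 -0.55] open 38.5
toolx [-0.  0. -1.] shift [-0.7  0.8 25.7] turns [-1.000e-01  1.799e+02] q6 19.6
722 150 [ 75. 282.]
722 250 [171. 385.]
692 150 [116. 269.]
692 250 [212. 370.]
692 287 [250. 409.]
```

View pics/s2.png

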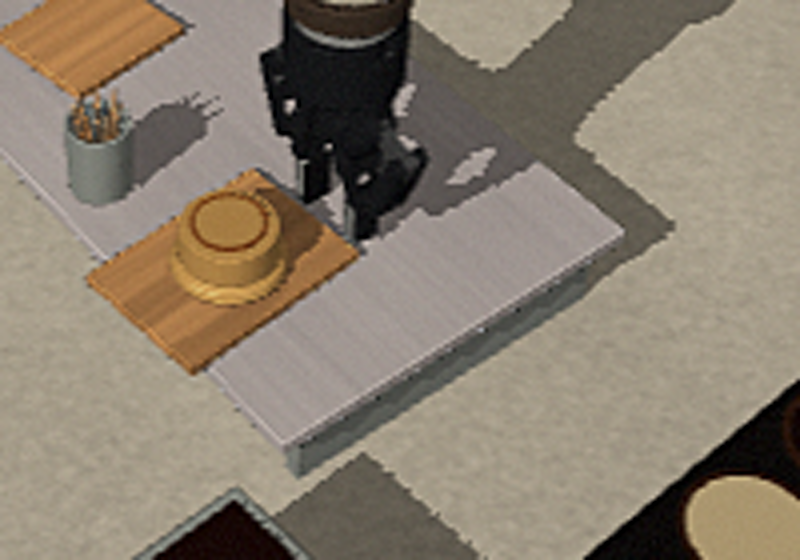

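```bash
python3 - <<'E'
from h import *
c=camera("scene");a=np.radians(-3.5);U=np.array([np.cos(a),np.sin(a)]);V=np.array([-U[1],U[0]])
f=lambda p,z:print((ray(c,np.array(p)/4+[220,200],z)*1000@np.c_[U,V]).round(1))
f([(87,280),(193,372),(358,255),(258,170)],.068);f([(285,446),(212,372),(100,258),(625,233)],.06)
E
```

```text
[[715.3 152.9]
 [705.8 250. ]
 [568.8 237.4]
 [572.9 141. ]]
[[691.8 319.8]
 [693.  251.6]
 [694.8 136.5]
 [416.2 319.8]]
```

Overhang is about 18 mm with about 5° left to square up. I'll push on 24 mm.

```bash
python3 -m jog '0 0 2 0;0 0 5 0;0 0 8 0;0 0 11 0;0 0 14 0;0 0 17 0;0 0 19 0;0 0 20 0' && python3 go.py 581 197 62; python3 - <<'E'
from h import *
c=camera("scene");cv2.imwrite("pics/s3.png",cv2.resize(c["color"][200:340,220:420,::-1],None,fx=4,fy=4,interpolation=cv2.INTER_CUBIC))
E
```

```text
time: 13.5
ee_pos: [0.5862, 0.1607, 0.0613]
tcp_rot: [-139.5, 90.0, -143.1]
wrist_force: [-1.8, 0.6, 0.5]
opening: 0.0384
t 13.5 u v z [575.3 196.2  61.3] F [-1.83  0.56  0.51] open 38.4
toolx [-0. -0. -1.] shift [-0.7  0.8  5.7] turns [-1.000e-01  1.799e+02] q6 19.0
```

View pics/s3.png

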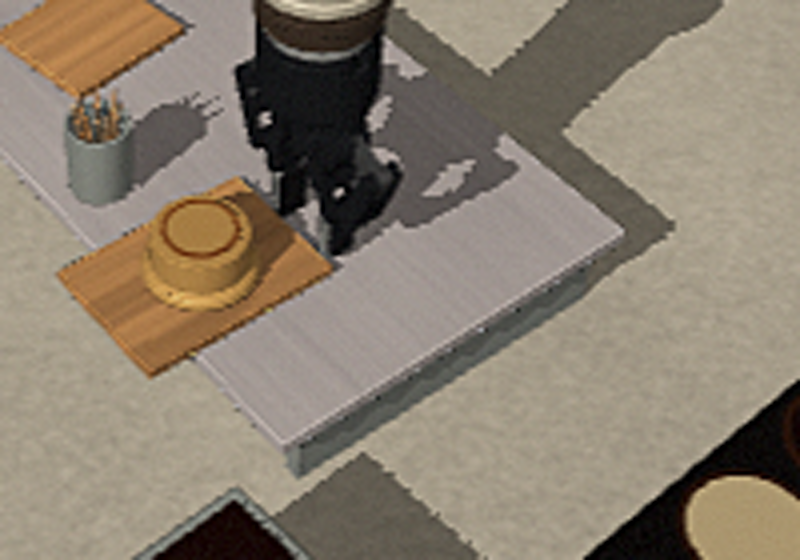

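The front corners are at (57,273) and (152,376) and the rear-left at (333,267), with the cake still central. I'll convert those, back off and lift, then measure from the unobstructed top view.

```bash
python3 - <<'E'
from h import *
c=camera("scene");a=np.radians(-3.5);U=np.array([np.cos(a),np.sin(a)]);V=np.array([-U[1],U[0]])
print((ray(c,np.array([(57,273),(152,376),(333,267),(243,180)])/4+[220,200],.068)*1000@np.c_[U,V]).round(1))
E
```

```text
[[726.9 137. ]
 [726.8 238. ]
 [587.6 235.8]
 [586.3 142.3]]
```

It is square with about 34 mm of overhang, so 6 mm more, then retreat.

```bash
python3 -m jog '0 0 1 0;0 0 2 0;0 0 3 0;0 0 4 0;0 0 5 0;0 0 6 0;0 0 6 0;0 0 6 0' && python3 -m jog '0 0 -2 0;0 0 -6 0;0 0 -14 0;0 0 -24 0;0 0 -34 0;-3 0 -44 0;-10 0 -50 0;-20 0 -54 0' && python3 -m jog '-20 0 0 0;-50 -20 -10 0;-90 -60 -20 0;-130 -110 -30 0;-150 -160 -40 0;-150 -210 -50 0;-150 -255 -55 0;-150 -290 -60 0' && python3 -m jog '0 -20 0 0;0 -50 0 0;0 -80 0 0;0 -100 0 0;0 -120 0 0;0 -130 0 0;0 -130 0 0;0 -130 0 0' && python3 meas.py pics/m2.png
```

```text
time: 14.6
ee_pos: [0.5923, 0.1604, 0.0613]
tcp_rot: [2.9, 90.0, -0.7]
wrist_force: [-0.9, 0.1, 1.1]
opening: 0.0383
time: 15.6
ee_pos: [0.5379, 0.1638, 0.082]
tcp_rot: [14.5, 90.0, 10.8]
wrist_force: [0.7, 0.6, 1.0]
opening: 0.0383
time: 16.6
ee_pos: [0.4596, -0.1236, 0.2323]
tcp_rot: [-15.2, 89.9, -18.8]
wrist_force: [-0.1, 0.1, -0.3]
opening: 0.0383
time: 17.6
ee_pos: [0.4519, -0.2511, 0.2313]
tcp_rot: [90.4, 90.0, 86.8]
wrist_force: [0.0, 0.2, 0.6]
opening: 0.0382
rect [581.2 -47.2] [99.3 87.8] 7.8 front mid [630.4302   -40.423695] overhang -61.569824
rect [662.2 179.7] [ 99.6 140.5] 89.9 front mid [732.4187  179.52217] overhang 40.4187
```

View pics/m2.png

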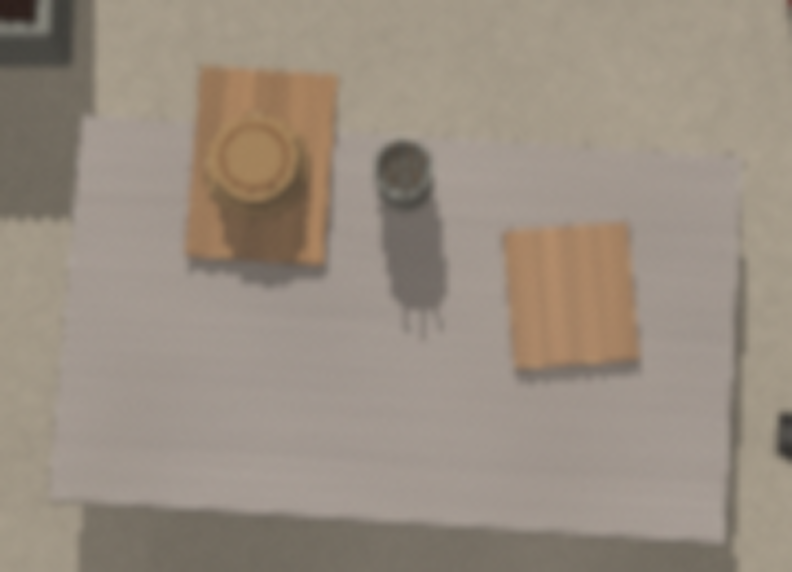

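The board is at 40.4 mm overhang and square within 0.1°. The cake top is at crop (254,157), the cup and spare are unmoved, and the arm is clear. I'll check the cake's offset and hand in.

```bash
python3 - <<'E'
from h import *
c=camera("top");a=np.radians(-3.5);U=np.array([np.cos(a),np.sin(a)]);V=np.array([-U[1],U[0]])
p=ray(c,np.array([[254,157]])/4.4+[170,140],.104)*1000@np.c_[U,V];print(p-[662.2,179.7]);o=status.get_obs();print(o["time"],o["qd"].round(2))
bot.job_done()
E
```

```text
[[-3.87718546  0.79481632]]
17.7 [-0.02 -0.1   0.03 -0.   -0.05 -0.16]
the job is handed in; nothing more can be done
```

I pushed the cake board to the riser's far edge with two partly open fingertips against its rear edge, without grasping or lifting anything. The arm then backed off, lifted clear and the job was handed in at 17.7 s of the 32 s allowed; no verdict is reported.

Last checks, from the top camera:

| Check | Measured | Required |
|---|---|---|
| Overhang past the far edge | 40.4 mm | 30 to 50 mm |
| Board angle from square | about 0.1° relative to the riser's measured yaw | under 6.9° (0.12 rad) |
| Cake offset from board middle | about 4 mm | under 25 mm |
| Spare board movement | under 1 mm between the mid-push and final views | under 15 mm |

- **Pick cup:** it sits at the same pixels in the mid-push and final views.
- **Other objects:** I did not measure the griddle cakes, jug, bottle or spatula again; the arm kept above or away from them.
- **Disagreement:** the scene camera puts the far edge about 1 mm farther out than the top camera does, so the overhang could be about 39 mm, still well inside the limits.

No check failed.

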